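# Weigh a plaster bone cast on the spring scale

## Task

Weigh the plaster shin-bone cast to see how dry it is: hang it by its steel eye on the hook of the spring scale, easing it on slowly without jerking or forcing the hook, let go only when the scale carries the whole weight so that it does not bounce, and wait until it hangs still. Then take hold of it again, lift it off just as slowly, and stand it gently upright on the free near half of the slatted drying rack, without disturbing the other things.

Things in the scene. Friction and masses are not known exactly. Their poses are not given: they have to be found in the camera images.
- cast: Cast to weigh: white plaster upper end of a shin bone, 194 mm tall with its eye, standing on its flat joint face. Origin: centre of its underside; z up along the bone, x along the axis of the eye's hole (either way round is alike). Foot 56 mm (x) by 80 mm (y), narrowing up to z = 55 mm. Mass unknown, under 0.6 kg; its centre lies on the axis below z = 75 mm.
- cast_grip (a point): Where to hold the cast: on its axis at z = 90 mm. Round shaft 36 mm thick from z = 55 to 148 mm (the 2 mm ridge seen along its -x side cannot be felt). With the hand leaning back about 45 degrees from straight down, within the x-z plane of the cast and then of the hook, the hand stays clear of the scale, coming from its open side.
- cast_eye (a point): Top of the eye's hole (inner side of the ring's top), on the cast's axis at z = 190 mm. The eye is an upright steel ring of 4 mm wire, clear hole 32 mm, ring centre at z = 174 mm, on the shaft's sawn end. When the cast hangs, this point rests on hook_seat.
- scale: Spring scale on its fixed stand. Origin: on the bench straight below the hook; x points from the hook's open side (-x, roughly to the robot) to its back. Base plate from x = 50 to 240 mm, 150 mm wide, 14 mm thick; 26 mm upright at x = 150 mm; casing 24 by 46 mm over the origin, its spout's lower end 375 mm above the bench. More than 12 N on it in any direction harms it.
- hook (a joint): Travel of the hook downwards (m), the scale's reading: 0 empty, at its upper stop; spring 80 N/m (12.5 mm per newton), lightly damped, so that a sudden load bounces. 0.08 is the last mark, 0.09 the lower stop. The cast is light enough to stay within the marks.
- hook_seat (a point): Lowest point of the inside of the hook, where the eye rests; moves with the hook; 322.5 mm above the bench when empty. The hook is a J of 5 mm round wire in the scale's x-z plane, inner radius of the bend 8.5 mm; its back is on the +x side and its free tip on the -x side; straight above the seat there is free room for 35 mm, then the hook's rod.
- hook_tip (a point): Top of the hook's blunt free tip, 13 mm to the -x side of hook_seat and 14 mm above it. The ring's top passes over the tip, either way, while cast_eye is 14 to 27 mm above hook_seat (20 is best); any higher and the lower side of the ring presses up against the hook.
- rack: Low drying rack of pale wooden slats, fixed, 260 mm (its x) by 150 mm (its y), top 30 mm above the bench. Origin: centre of its underside at bench height. Its far half (+x) carries a plaster jaw, its near half (-x) is free.
- rack_spot (a point): Centre of the free near half of the rack, on top of its slats, 30 mm above the bench.
- jaw: Bystander: plaster jaw cast, 85 by 85 mm, 43 mm high, lying on the far half of the rack. Origin: centre of its underside.
- can: Bystander: spray can, 65 mm thick, 183 mm high, standing on the bench beyond the cast. Origin: centre of its underside.
- tub: Bystander: white mixing tub, 112 mm wide at the rim, 118 mm high, its stirring stick reaching 172 mm, on the bench at the robot's far right. Origin: centre of its underside.
There are look-alikes about, which are no part of the job. What is shaped like the cast but orange or yellow is not meant.

How it is judged:
On the way, in this order (a step that is already met when the one before it is completed fails the run):
1. the cast hangs free on the hook by its eye, let go, with the hook and the cast at rest (contact force between cast and scale above 1 N and distance between cast_eye and hook_seat below 0.008 m and value of joint hook above 0.02 m and velocity of joint hook between -0.01 and 0.01 m/s and linear speed of cast below 0.03 m/s and contact force between cast and the arm below 0.05 N and contact force between cast and the fingers below 0.05 N), for 1 s.
2. the cast is lifted clear of the hook in the gripper, and the hook is back at zero (contact force between cast and scale below 0.05 N and value of joint hook below 0.004 m and horizontal distance between cast_eye and hook_seat above 0.03 m and height (world z) of cast above 0.06 m and contact force between cast and the fingers above 1 N), for 0.1 s.
At the end, for the whole second after the job is handed in: The cast stands upright (within 0.08 rad) and still on the slats of the rack, let go, its axis within 45 mm of the centre of the free half; the empty hook is back at zero (within 4 mm) (horizontal distance between cast and rack_spot below 0.045 m and z of cast in the frame of rack_spot between -0.004 and 0.004 m and angle between cast's own z axis and vertical below 0.08 rad and linear speed of cast below 0.01 m/s and value of joint hook below 0.004 m); the robot touches nothing.
It fails at once if the hook is jerked: it moves faster than 0.12 m/s up or down (velocity of joint hook above 0.12 m/s or velocity of joint hook below -0.12 m/s).
It fails at once if the hook bounces after the cast is let go: it moves faster than 0.06 m/s up or down while the fingers do not hold the cast (contact force between cast and the fingers below 0.2 N and (velocity of joint hook above 0.06 m/s or velocity of joint hook below -0.06 m/s)).
It fails at once if the scale is forced: more than 12 N on it, or its hook pulled down past the last mark (80 mm) (contact force between scale and anything else above 12 N or value of joint hook above 0.08 m).
It fails at once if the cast is set down on the rack with more than 25 N (contact force between cast and rack above 25 N).
It fails at once if a bystander (jaw, spray can, tub) is shifted by more than 25 mm or tipped by more than 0.3 rad (distance of any of jaw, can, tub from where it was at the start of the episode above 0.025 m or angle between any of jaw, can, tub's own z axis and vertical above 0.3 rad).
It also fails if it takes over 72 s, if anything falls off the work surface, if the arm or the gripper's body presses on something with over 40 N, if the wrist force passes 120 N, or if a joint passes its speed limit or range.

## Robot

A 7-joint arm with a two-finger parallel gripper is mounted at the origin on the work surface. World frame = base frame: x ahead of the robot, y to its left, z up, the work surface at z = 0. Lengths are in m, angles in rad, forces in N, time in s.
With the tool pointing down it reaches from about 0.375 to 0.925 m from the base axis. Payload 3.1 kg.
Tool frame: the origin (TCP) lies between the finger pads; the fingertips stand 19 mm ahead of it and the grasp point (between the pads) is the TCP; z points along the fingers, y is the line along which they close (so a half turn about z gives the same grasp; the last joint's range is limited). The gripper opens to 85 mm and grips with 20 to 120 N. Pads are 22 mm wide; open, the fingers measure 114 mm over their backs; the gripper's body (76 mm by 85 mm) begins 54 mm behind the grasp point. The pads swing forward as they close: fully open they stand 13 mm farther back than shut.
Start: joints at [1.123, 0.383, 0.044, 1.598, -0.018, 1.161, -0.05], TCP at [0.223, -0.611, 0.25] pointing down, gripper open.
Joint ranges: [-2.61, 2.61], [-0.41, 2.15], [-1.48, 1.57], [0, 2.5], [-1.57, 4.71], [0.05, 1.97], [-2.85, 2.85]. Speed limits (rad/s): [2.79, 2.79, 3.14, 3.14, 3.14, 3.14, 3.14].

## Interface

Orientations are given as a unit quaternion [x, y, z, w].
In Python, from bench import move_ptp, movel, move_j, move_gripper, pause, inverse_kinematics, read_camera, camera_params, MotionError, sign_off, look_for, tip_of, read_time_s, read_qpos, read_joint_vel, read_effort, read_eef_pos, read_tcp_rot, read_ft_force, read_ft_torque, read_finger_gap, read_grasp_force gives the robot as it stands. Calls block until the motion is done:
- move_ptp(position, orientation): joint-space move of the TCP to a pose.
- movel(position, orientation=None, speed=0.15): straight line of the TCP; orientation=None keeps the orientation; speed is the mean speed in m/s.
- move_j(angles): joint-space move.
- move_gripper(opening, effort=None): finger opening in m; effort is the grip in N (None keeps the last); returns when the fingers have stopped.
- pause(seconds).
- inverse_kinematics(position, orientation): joint angles nearest the present ones, or None.
- read_camera(name): name is "scene" or "top" or "wrist"; returns the picture (384x512x3 uint8, red, green, blue); there is no depth.
- camera_params(name): a dict with "K" (3x3 intrinsics, pixels), "camera_from_world" (4x4, takes a point from world to camera coordinates). Camera axes: x right, y down, z forward; pixel columns grow to the right and rows downward; lengths in m; the calibration is good to about 2 mm. The wrist camera is an equidistant fisheye: a pixel r from the principal point sees the ray r / f radians off the axis. A picture is of the moment at which its call begins: read the wrist's pose just before it. camera_params takes no time and is no camera call; for the wrist camera it gives the pose at the moment of the call.
A pose or a line that the arm cannot do raises MotionError and nothing moves.
- sign_off(): hands the job in; it is judged then, once.
Trained networks look in the newest picture that a camera, given by its name, has taken for a name from the list of things; names that differ only in an ending like _2 or _b are one class to them, and where a whole thing is asked for, a point or a joint stands for the part that bears it (a point fixed in the world has none). Each returns a list of dicts, best first, with "confidence" (0 to 1); they miss things now and then, are a little off and sometimes report something else, mostly with a low value. They report only what shows in the picture. A call takes as long as a camera call. They do not tell look-alikes from the thing itself.
- look_for(camera, name): "at" ([column, row] in pixels, amid what is visible of it).
- tip_of(camera, name): "at" ([column, row] in pixels: a listed point, or the origin of a listed thing).
Readings, each from a call of its own:
- read_time_s(): time.
- read_qpos(): joint angles.
- read_joint_vel(): joint speeds.
- read_effort(): joint torques, N m.
- read_eef_pos(): TCP position.
- read_tcp_rot(): TCP orientation.
- read_ft_force(): force on the tool from outside, world axes, zero at the start.
- read_ft_torque(): the same for the moment, N m.
- read_finger_gap(): finger opening in m.
- read_grasp_force(): force on a finger pad.
Only numpy, scipy, OpenCV 4.12 (cv2) and the standard library are available. Lean on these libraries where they do the work, as an engineer would, in place of code of your own. Each camera call takes 0.05 s, during which the arm holds its last target. There are 200 camera calls.

## Working session

There is one attempt and no reset: what is moved stays moved. The work goes in short steps, each a Python script; the robot and the scene stay as the last script left them, time stands still between calls to the robot, and variables do not carry over. Pictures are saved under pics/ and viewed, at most 12 in all, crops included, and the job is handed in when it is done.

```bash
mkdir -p pics; ls; python3 - <<'E'
from bench import *
import cv2
for c in ["scene","top","wrist"]:
    im=read_camera(c); cv2.imwrite(f"pics/{c}0.png",im[:,:,::-1])
    if c!="wrist":
        p=camera_params(c); print(c,p["K"],p["camera_from_world"])
        for n in ["cast","cast_grip","cast_eye","scale","hook_seat","hook_tip","rack","rack_spot","jaw","can","tub"]:
            print(n,[(round(d["confidence"],2),[round(float(v),1) for v in d["at"]]) for d in tip_of(c,n)[:3]])
import numpy as np
a=cv2.imread("pics/scene0.png");b=cv2.imread("pics/top0.png")
cv2.imwrite("pics/both.png",cv2.resize(np.hstack([a,b]),(800,300)))
print(read_time_s(),read_tcp_rot())
E
```

```text
pics
scene [[431.99657536   0.         249.75030364]
 [  0.         431.99657536 191.95328395]
 [  0.           0.           1.        ]] [[-0.19030923  0.98163722  0.01306762  0.21368729]
 [ 0.55618636  0.11877693 -0.82252585 -0.11463136]
 [-0.80897412 -0.14926623 -0.56857758  1.63218279]
 [ 0.          0.          0.          1.        ]]
cast [(0.81, [275.0, 215.0]), (0.73, [299.8, 237.2]), (0.56, [284.3, 270.9])]
cast_grip [(0.95, [303.4, 212.0]), (0.89, [282.2, 242.9])]
cast_eye [(0.87, [276.7, 160.5]), (0.79, [289.8, 213.7]), (0.72, [185.0, 154.1])]
scale [(0.93, [193.8, 253.2])]
hook_seat [(0.43, [183.1, 150.2])]
hook_tip [(0.46, [182.1, 141.2])]
rack [(0.76, [386.0, 288.8])]
rack_spot [(0.92, [383.9, 264.9]), (0.18, [387.7, 299.4])]
jaw [(0.66, [391.5, 300.4])]
can [(0.78, [278.5, 324.9])]
tub [(0.57, [123.5, 244.3])]
top [[460.4054593    0.         249.46955327]
 [  0.         460.4054593  190.99339678]
 [  0.           0.           1.        ]] [[-4.96973255e-05 -9.99878218e-01  1.56059897e-02 -1.18878319e-01]
 [-9.98671517e-01 -7.54529988e-04 -5.15231280e-02  5.68180149e-01]
 [ 5.15286286e-02 -1.55878179e-02 -9.98549859e-01  1.63661095e+00]
 [ 0.00000000e+00  0.00000000e+00  0.00000000e+00  1.00000000e+00]]
cast [(0.75, [239.1, 252.0]), (0.64, [219.2, 188.5]), (0.51, [210.6, 234.9])]
cast_grip [(0.67, [206.5, 232.3]), (0.6, [221.5, 187.9]), (0.54, [238.6, 255.2])]
cast_eye [(0.87, [218.0, 185.3]), (0.86, [235.5, 259.4]), (0.69, [207.5, 234.3])]
scale [(0.68, [145.8, 198.9])]
hook_seat []
hook_tip []
rack [(0.87, [148.4, 182.2])]
rack_spot [(0.68, [144.4, 198.5])]
jaw [(0.84, [143.5, 164.4])]
can [(0.56, [220.6, 137.5])]
tub [(0.93, [348.1, 194.0]), (0.2, [219.5, 137.5])]
1.25 [ 9.84733597e-01  1.74068214e-01  2.54030093e-06 -5.32917778e-06]
```

```bash
python3 - <<'E'
import cv2,numpy as np
a=cv2.imread("pics/scene0.png")[80:370,80:480];cv2.imwrite("pics/s1.png",cv2.resize(a,(800,580),interpolation=cv2.INTER_CUBIC))
a=cv2.imread("pics/top0.png")[90:310,110:400];cv2.imwrite("pics/t1.png",cv2.resize(a,(780,592),interpolation=cv2.INTER_CUBIC))
E
```

```text
(no output)
```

View pics/s1.png

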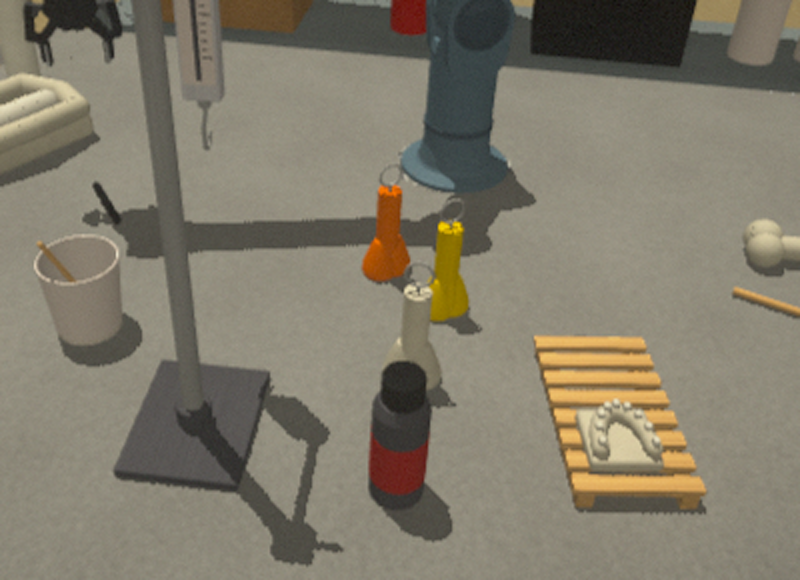

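View pics/t1.png

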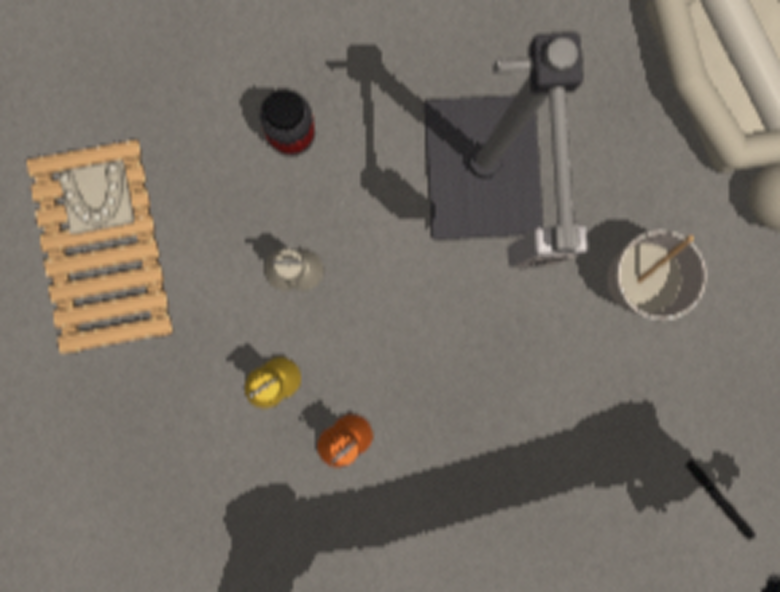

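The white cast, not the orange or yellow one, is at about top px (218,188), and the hook's bend is at scene px (183.5,151.5). The yellow look-alike stands nearer the robot, and the can stands behind the cast.

```bash
cat > h.py <<'E'
from bench import *
import numpy as np, cv2
from scipy.optimize import least_squares
from scipy.spatial.transform import Rotation as R
def proj(c,P):
    p=camera_params(c);P=np.atleast_2d(P);q=(p["camera_from_world"]@np.c_[P,np.ones(len(P))].T)[:3]
    if c=="wrist":
        th=np.arctan2(np.hypot(q[0],q[1]),q[2]);ph=np.arctan2(q[1],q[0]);K=p["K"]
        return np.c_[K[0,2]+K[0,0]*th*np.cos(ph),K[1,2]+K[1,1]*th*np.sin(ph)]
    u=p["K"]@q;return (u[:2]/u[2]).T
def ray(c,px,z):
    p=camera_params(c);K=p["K"];T=p["camera_from_world"];d=np.array([(px[0]-K[0,2])/K[0,0],(px[1]-K[1,2])/K[1,1],1.])
    if c=="wrist":
        r=np.hypot(d[0],d[1]);d=np.array([np.sin(r)*d[0]/r,np.sin(r)*d[1]/r,np.cos(r)])
    o=-T[:3,:3].T@T[:3,3];d=T[:3,:3].T@d
    return o+d*(z-o[2])/d[2]
def pose2(v,pts):
    c,s=np.cos(v[2]),np.sin(v[2]);pts=np.atleast_2d(pts)
    return np.c_[v[0]+c*pts[:,0]-s*pts[:,1],v[1]+s*pts[:,0]+c*pts[:,1],pts[:,2]]
def hand(yaw,lean=np.pi/4):
    # tool z = horizontal heading yaw, leaning; tool y horizontal
    z=np.array([np.cos(yaw)*np.sin(lean),np.sin(yaw)*np.sin(lean),-np.cos(lean)])
    y=np.array([np.sin(yaw),-np.cos(yaw),0]);return [R.from_matrix(np.c_[s*np.cross(y,z),s*y,z]).as_quat() for s in(1,-1)]
E
python3 - <<'E'
from h import *
np.set_printoptions(precision=4,suppress=True)
t=lambda x,y:(110+x/2.69,90+y/2.69); s=lambda x,y:(80+x/2,80+y/2)
pl=np.array([[240,75,14],[240,-75,14],[50,-75,14],[50,75,14]])/1e3
tp=np.array([t(427,100),t(528,95),t(541,232),t(433,240)]);sp=np.array([s(238,486),s(117,472),s(162,362),s(270,372)])
hk=[(183.3,151)]
f=lambda v:np.r_[(proj("top",pose2(v,pl))-tp).ravel(),(proj("scene",pose2(v,pl))-sp).ravel(),2*(proj("scene",pose2(v,[0,0,.3225]))-hk).ravel()]
r=least_squares(f,[.55,-.3,0]);print("scale",r.x,r.fun)
print("hook ray",ray("scene",hk[0],.3225), "casing top",ray("top",t(555,240),.4))
print("cast eye top",ray("top",(218,185.3),.19),ray("top",t(288,265),.155),"scene",ray("scene",(289.8,213.7),.19))
e=[ray("top",t(*q),.185)for q in((275,270),(304,263))];print("eye line",e[1]-e[0])
for n,q in dict(yellow=(266,388),orange=(345,448)).items(): print(n,ray("top",t(*q),.15))
print("can",ray("top",t(285,108),.183),"jaw",ray("top",(143.5,164.4),0.03),"tub",ray("top",t(660,275),.118))
rk=np.array([[130,75,30],[130,-75,30],[-130,-75,30],[-130,75,30]])/1e3
rp=np.array([t(27,160),t(137,141),t(172,332),t(60,353)]);rs=np.array([s(578,495),s(705,485),s(644,337),s(534,337)])
rs=rs[[1,0,3,2]]
r=least_squares(lambda v:np.r_[(proj("top",pose2(v,rk))-rp).ravel(),(proj("scene",pose2(v,rk))-rs).ravel()],[.55,.2,0]);print("rack",r.x,r.fun,pose2(r.x,[-.065,0,.03]),ray("top",(144.4,198.5),.03))
E
```

```text
scale [ 0.5698 -0.2721  0.0729] [-2.3974 -1.1008  1.272  -2.107   0.6134 -0.9422 -0.6839 -0.9438  0.8674
 -1.7777 -1.3957 -1.4766 -0.6332 -2.2862 -0.0319 -2.1387  0.492   1.8485]
hook ray [ 0.5656 -0.2741  0.3225] casing top [ 0.5811 -0.2974  0.4   ]
cast eye top [ 0.5774 -0.015   0.19  ] [ 0.5691 -0.0101  0.155 ] scene [ 0.584  -0.0076  0.19  ]
eye line [ 0.0084 -0.0346  0.    ]
yellow [0.4193 0.0164 0.15  ]
orange [ 0.3466 -0.0799  0.15  ]
can [ 0.7571 -0.0074  0.183 ] jaw [0.6619 0.2583 0.03  ] tub [ 0.559  -0.4747  0.118 ]
rack [0.6048 0.2487 0.1941] [-1.4578 -0.8021 -0.7854 -1.7139 -0.3006 -1.1098 -0.5142 -0.7141  1.2194
  1.8997 -1.0536 -3.5158 -0.4577 -1.5969 -1.4167 -1.1627] [[0.541  0.2361 0.03  ]] [0.5406 0.2537 0.03  ]
```

```bash
python3 - <<'E'
from h import *
np.set_printoptions(precision=3,suppress=True)
for name,yaw,p in(("view",.073,[.40,-.285,.32]),("hang",.073,[.567,-.273,.3225-.1]),("hang+20",.073,[.567,-.273,.2425]),("graspc",.238,[.573,-.01,.09]),("pre",.238,[.5,-.03,.175]),("rack",.19,[.541,.236,.12]),("rackpre",.19,[.541,.236,.2])):
    for i,q in enumerate(hand(yaw)): print(name,i,inverse_kinematics(p,q))
print(read_time_s())
E
```

```text
view 0 [ 1.124 -0.177 -0.201  2.259 -0.987  0.836  0.034]
view 1 [ 0.021 -0.35   0.761  2.297 -0.586  0.654  2.85 ]
hang 0 [ 0.963  0.196 -0.393  2.135 -1.167  0.418  0.106]
hang 1 [ 1.66   0.428 -1.2    2.11  -0.329  0.239  2.566]
hang+20 0 [ 0.944  0.161 -0.369  2.122 -1.103  0.449  0.023]
hang+20 1 [ 1.666  0.363 -1.19   2.096 -0.464  0.292  2.661]
graspc 0 [ 1.005  0.56  -1.016  2.351  2.693  0.306  2.539]
graspc 1 [ 1.183  0.757 -1.235  2.347  2.316  0.421 -0.088]
pre 0 [ 0.31  -0.013 -0.173  2.498  4.38   0.279  0.614]
pre 1 [ 0.31  -0.013 -0.173  2.498  4.38   0.279 -2.527]
rack 0 [-0.681  0.265  0.042  2.358  2.158  0.369  2.184]
rack 1 [ 0.314  0.479 -1.029  2.317  1.987  0.679 -0.535]
rackpre 0 [-1.514  0.09   0.918  2.355  1.564  0.232  2.802]
rackpre 1 [-0.261  0.102 -0.391  2.306  1.566  0.348 -0.304]
1.25
```

```bash
python3 - <<'E'
from h import *
np.set_printoptions(precision=3,suppress=True)
move_ptp([.40,-.285,.32],hand(.073)[0])
im=read_camera("wrist");P=camera_params("wrist")
cv2.imwrite("pics/w1.png",cv2.resize(im,(800,600),interpolation=cv2.INTER_CUBIC)[:,:,::-1])
print(P); np.save("w1.npy",P["camera_from_world"])
for n in ["hook_seat","hook_tip","cast_eye","scale"]: print(n,[(round(d["confidence"],2),np.array(d["at"])) for d in tip_of("wrist",n)[:3]])
print("pred",proj("wrist",[[.568,-.273,.3225],[.555,-.274,.3365],[.573,-.01,.19],[.419,.016,.19]]))
for name,yaw,p in(("pre",.238,[.5,-.03,.175]),("graspc",.238,[.573,-.01,.09]),("hang",.073,[.567,-.273,.2225]),("rack",.19,[.541,.236,.12]),("rackpre",.19,[.541,.236,.2])):
    for i,q in enumerate(hand(yaw)): print(name,i,inverse_kinematics(p,q))
print(read_qpos(),read_time_s())
E
```

```text
{'K': array([[297.319,   0.   , 255.875],
       [  0.   , 297.319, 192.249],
       [  0.   ,   0.   ,   1.   ]]), 'camera_from_world': array([[ 0.073, -0.997, -0.   , -0.314],
       [-0.873, -0.063, -0.483,  0.519],
       [ 0.482,  0.035, -0.876,  0.236],
       [ 0.   ,  0.   ,  0.   ,  1.   ]])}
hook_seat [(0.69, array([254.1,  44.1]))]
hook_tip [(0.72, array([137.8, 125.2])), (0.66, array([250.3,  42.5]))]
cast_eye [(0.87, array([ 12.3, 237.8])), (0.67, array([ 65.7, 138.5]))]
scale [(0.48, array([372.8, 226.2]))]
pred [[255.531  46.419]
 [255.54   40.367]
 [ 64.605 139.039]
 [ 10.039 241.533]]
pre 0 [ 0.31  -0.013 -0.173  2.498  4.38   0.279  0.614]
pre 1 [ 0.31  -0.013 -0.173  2.498  4.38   0.279 -2.527]
graspc 0 [ 1.005  0.56  -1.016  2.351  2.693  0.306  2.539]
graspc 1 [ 1.183  0.757 -1.235  2.347  2.316  0.421 -0.088]
hang 0 [ 0.966  0.197 -0.396  2.135 -1.166  0.418  0.106]
hang 1 [ 1.66   0.428 -1.2    2.11  -0.329  0.239  2.566]
rack 0 [ 0.314  0.479 -1.029  2.317  1.987  0.679  2.606]
rack 1 [ 0.314  0.479 -1.029  2.317  1.987  0.679 -0.535]
rackpre 0 [-1.514  0.09   0.918  2.355  1.564  0.232  2.802]
rackpre 1 [-0.894  0.075  0.261  2.333  1.555  0.294 -0.322]
[ 1.124 -0.176 -0.2    2.258 -0.987  0.836  0.034] 2.9083
```

View pics/w1.png

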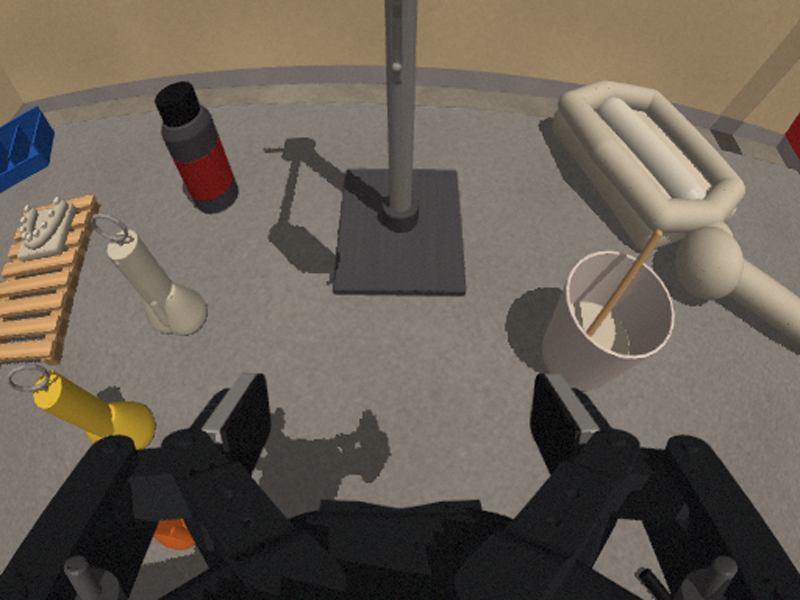

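```bash
cat > fk.py <<'E'
import numpy as np
from scipy.spatial.transform import Rotation as R
def fk(p,q):
    q=np.atleast_2d(q);n=len(q);pos=np.tile(p[42:45],(n,1));rot=R.from_rotvec(np.tile(p[45:48],(n,1)))
    for j in range(6,-1,-1):
        a=p[6*j:6*j+3];a=a/np.linalg.norm(a);c=p[6*j+3:6*j+6]
        r=R.from_rotvec(q[:,j:j+1]*a);pos=c+r.apply(pos-c);rot=r*rot
    return pos,rot
E
python3 - <<'E'
from h import *; from fk import *
np.set_printoptions(precision=3,suppress=True,linewidth=150)
rng=np.random.default_rng(0);Q=[];P=[];O=[]
while len(Q)<80:
    r=rng.uniform(.35,.75);b=rng.uniform(-1.5,1.5);p=[r*np.cos(b),r*np.sin(b),rng.uniform(.05,.5)]
    o=hand(rng.uniform(-1.5,1.5),rng.uniform(0,.9))[rng.integers(2)]
    try: q=inverse_kinematics(p,o)
    except Exception as e: q=None
    if q is not None: Q.append(q);P.append(p);O.append(o)
Q=np.array(Q);P=np.array(P);O=R.from_quat(O)
best=None
for sz in(-1,1):
  for sy in(1,-1):
    p0=np.zeros(48)
    for j in range(7):
        p0[6*j:6*j+3]=[0,0,sz] if j%2==0 else [0,sy,0]
        p0[6*j+5]=[0,.33,.5,.7,.9,1.05,1.1][j]
    p0[44]=1.25
    for yw in (0,np.pi/2,np.pi):
        p0[45:]=[0,0,yw]
        def f(v):
            a,b=fk(v,Q);return np.r_[(a-P).ravel(),.3*(b*O.inv()).as_rotvec().ravel()]
        s=least_squares(f,p0,max_nfev=60);
        if best is None or s.cost<best.cost: best=s
    print(sz,sy,best.cost)
print(abs(best.fun).max());np.save("fk.npy",best.x);print(best.x.reshape(8,6));print(read_time_s())
E
```

```text
-1 1 3.6576541068263306e-21
-1 -1 3.6576541068263306e-21
1 1 3.6576541068263306e-21
1 -1 3.6576541068263306e-21
3.64429597610183e-11
[[-0.    -0.    -1.382 -0.     0.    -0.023]
 [-0.     0.978  0.     0.    -0.19   0.3  ]
 [-0.     0.    -0.871 -0.    -0.021  0.297]
 [ 0.     1.042  0.     0.    -0.239  0.792]
 [ 0.    -0.    -0.596  0.    -0.041  1.281]
 [-0.     0.964  0.     0.     0.096  1.298]
 [-0.     0.    -1.281  0.    -0.041  0.896]
 [ 0.    -0.041  1.603  0.    -0.     1.571]]
2.9083
```

```bash
python3 - <<'E'
from h import *
np.set_printoptions(precision=4,suppress=True)
t=lambda x,y:(110+x/2.69,90+y/2.69); s=lambda x,y:(80+x/2,80+y/2)
w=lambda x,y:(x/1.5625-.2,y/1.5625-.2)
pl=np.array([[240,75,14],[240,-75,14],[50,-75,14],[50,75,14]])/1e3
tp=np.array([t(427,100),t(528,95),t(541,232),t(433,240)]);sp=np.array([s(238,486),s(117,472),s(162,362),s(270,372)])
wp=np.array([w(344,170),w(458,170),w(466,290),w(334,290)])
f=lambda v:np.r_[(proj("top",pose2(v,pl))-tp).ravel()*.5,(proj("scene",pose2(v,pl))-sp).ravel()*.3,2*(proj("scene",pose2(v,[0,0,.3225]))-[183.3,151]).ravel(),(proj("wrist",pose2(v,pl))-wp).ravel(),2*(proj("wrist",pose2(v,[0,0,.3225]))-[254.1,44.]).ravel()]
r=least_squares(f,[.55,-.3,0],loss="soft_l1");print("scale",r.x,f(r.x))
g=lambda v:np.r_[(proj("top",[v[0],v[1],.19])-[218,185.3]).ravel(),(proj("scene",[v[0],v[1],.19])-[289.8,213.7]).ravel(),(proj("wrist",[v[0],v[1],.19])-[65.7,138.5]).ravel(),(proj("top",[v[0],v[1],.148])-t(288,265)).ravel()]
r=least_squares(g,[.57,0],loss="soft_l1");c=r.x;print("cast",c,r.fun)
im=cv2.imread("pics/w1.png")  # ring overlays
crop=cv2.resize(im[190:350,70:230],(560,560),interpolation=cv2.INTER_CUBIC)
a=np.linspace(0,2*np.pi,60)
top=cv2.resize(cv2.imread("pics/top0.png")[172:204,202:234],(560,560),interpolation=cv2.INTER_CUBIC)
crop=crop.copy()
for yaw,col in((.24,(0,0,255)),(-.1,(0,255,0)),(.6,(255,0,0))):
    X=np.c_[c[0]-np.sin(yaw)*.018*np.cos(a),c[1]+np.cos(yaw)*.018*np.cos(a),.174+.018*np.sin(a)]
    u=((proj("wrist",X)+.5)*1.5625-[70,190])*3.5
    cv2.polylines(crop,[u.astype(int).reshape(-1,1,2)],True,col,1)
cv2.imwrite("pics/c2.png",cv2.resize(np.hstack([crop,top]),(800,400)))
E
```

```text
scale [ 0.5698 -0.2718  0.0665] [-1.0261 -0.6376  0.8178 -1.0086  0.3205 -0.4145 -0.338  -0.5488  0.0803
 -0.4936 -0.5609 -0.5027 -0.184  -0.7183 -0.0287 -0.5991  0.6868  1.8916
  0.538  -1.6895 -0.9531 -1.4077  0.7676 -0.078  -1.2059 -0.5199  0.252
  2.3165]
cast [ 0.5746 -0.0107] [-1.3521  0.8661 -0.8224 -2.4326 -0.2816 -0.4118  0.2924 -1.5575]
```

View pics/c2.png

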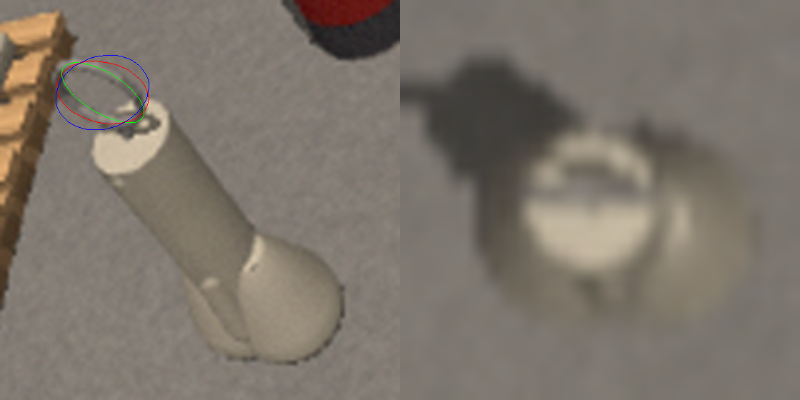

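```bash
cat > plan.py <<'E'
from h import *; from fk import *
FP=np.load("fk.npy")
LO=np.array([-2.61,-.41,-1.48,0,-1.57,.05,-2.85])+.03;HI=np.array([2.61,2.15,1.57,2.5,4.71,1.97,2.85])-.03
MID=(LO+HI)/2
def ik(p,o,q0,reg=.003):
    o=R.from_quat(o)
    def f(q):
        a,b=fk(FP,q);return np.r_[(a[0]-p)*10,(b[0]*o.inv()).as_rotvec()*3,reg*(q-q0)]
    s=least_squares(f,np.clip(q0,LO+1e-3,HI-1e-3),bounds=(LO,HI),xtol=1e-10,ftol=1e-12)
    if np.linalg.norm(s.fun[:6])>.02: return None
    s=least_squares(lambda q:np.r_[f(q)[:6],1e-5*(q-q0)],s.x,bounds=(LO,HI),xtol=1e-12,ftol=1e-14)
    return s.x if np.linalg.norm(s.fun[:6])<2e-3 else None
def track(pts,q0,n=6):
    """pts: list of (pos,yaw,lean,flip); returns joint list or None"""
    qs=[q0]
    for (p,y,l,k),(p2,y2,l2,_) in zip(pts,pts[1:]):
        for i in range(1,n+1):
            t=i/n;q=ik(np.array(p)*(1-t)+np.array(p2)*t,hand(y*(1-t)+y2*t,l*(1-t)+l2*t)[k],qs[-1])
            if q is None or abs(q-qs[-1]).max()>1.0: return None,len(qs)
            qs.append(q)
    return qs,len(qs)
CAST=np.array([.5746,-.0107]);CY=-.08;SC=np.array([.5698,-.2718]);SY=.067;SPOT=np.array([.541,.240]);G=.094
def back(yaw,d): return -d*np.array([np.cos(yaw),np.sin(yaw)])
def route(delta,lean):
    y1=CY+delta;y2=SY+delta;L=lean;s=np.sin(L);c=np.cos(L)
    g=np.r_[CAST,G];h=np.r_[SC,.3225+.02-.19+G];b=back(SY,.075)
    return [(g+np.r_[back(y1,.1*s),.1*c],y1,L),(g,y1,L),(g+[0,0,.07],y1,L),((g+[0,0,.07]+h+np.r_[b,0])/2+[-.03,0,.03],(y1+y2)/2,L),(h+np.r_[b,0],y2,L),(h,y2,L),(h-[0,0,.07],y2,L)]
E
cat > search.py <<'E'
from plan import *
import sys
np.set_printoptions(precision=2,suppress=True,linewidth=150)
from multiprocessing import Pool
def job(a):
    delta,lean,k,seed=a;rng=np.random.default_rng(seed);r=[w+(k,) for w in route(delta,lean)]
    q0=ik(r[5][0],hand(r[5][1],lean)[k],rng.uniform(LO,HI),1e-4)
    if q0 is None: return None
    q,n=track(r[5:],q0,3)
    if q is None: return None
    b,n=track(r[5::-1],q0,5)
    if b is None: return (n,delta,lean,k,seed,q0)
    al=np.array(b[::-1]+q[1:]);m=np.minimum(al-LO,HI-al).min()
    return (100+m,delta,lean,k,seed,al[0],q0,abs(np.diff(al,axis=0)).max())
if __name__=="__main__":
    J=[(d,l,k,s) for d in(-.5,-.3,0,.3) for l in(.785,) for k in(0,1) for s in range(12)]
    with Pool() as p: o=[x for x in p.map(job,J,1) if x]
    o.sort(key=lambda x:-x[0]);print(len(o))
    for d in(-.5,-.3,0,.3):
        for x in [x for x in o if x[1]==d][:3]: print(*x)
E
nproc; time OMP_NUM_THREADS=1 timeout 400 python3 search.py
```

```text
4
27
11 -0.5 0.785 1 8 [ 1.28  0.14 -0.95  2.18  1.09  0.18  0.49]
4 -0.5 0.785 1 0 [ 1.67  0.4  -1.45  2.17  1.44  0.42  0.3 ]
4 -0.5 0.785 1 1 [ 1.37  0.17 -1.06  2.18  1.15  0.2   0.45]
12 -0.3 0.785 0 0 [ 1.75  0.43 -1.45  2.16  1.14  0.27 -2.33]
5 -0.3 0.785 1 0 [ 1.75  0.43 -1.45  2.16  1.14  0.27  0.81]
5 -0.3 0.785 1 1 [ 1.58  0.24 -1.19  2.16  0.35  0.12  1.49]
12 0 0.785 0 0 [ 1.81  0.58 -1.45  2.09  0.43  0.31 -1.27]
12 0 0.785 0 2 [-0.26  0.18  0.92  2.17 -1.33  0.62  0.16]
12 0 0.785 0 5 [ 1.12  0.18 -0.57  2.11 -1.02  0.42 -0.05]
14 0.3 0.785 0 0 [ 1.8   0.75 -1.45  1.97  0.24  0.53 -0.78]
14 0.3 0.785 0 5 [ 1.18  0.28 -0.56  2.   -0.9   0.67  0.12]
14 0.3 0.785 0 7 [ 0.58  0.23  0.11  2.02 -1.1   0.79  0.26]
real	0m6.247s
user	0m21.269s
sys	0m0.228s
```

```bash
cat > fam.py <<'E'
from plan import *
np.set_printoptions(precision=2,suppress=True,linewidth=150)
from multiprocessing import Pool
def job(a):
    n,p,y,l,s=a;rng=np.random.default_rng(s);out=[]
    for k in(0,1):
        q=ik(np.array(p),hand(y,l)[k],rng.uniform(LO,HI),1e-4)
        if q is not None: out.append((n,round(y,2),l,k,np.minimum(q-LO,HI-q).min(),q))
    return out
if __name__=="__main__":
    J=[(n,p,y,l,s) for l in(.785,.7) for n,p in(("grasp",[*CAST,G]),("up",[*CAST,G+.1])) for y in(-.6,-.38,-.1,.22) for s in range(16)]
    with Pool() as P: o=sum(P.map(job,J,2),[])
    seen=set()
    for x in sorted(o,key=lambda x:(-x[2],x[0],x[1],x[3],x[5][4])):
        k=(x[:4],round(x[5][4]*1.5),round(x[5][2]*1.5))
        if k in seen: continue
        seen.add(k);print(*x)
E
OMP_NUM_THREADS=1 python3 fam.py
```

```text
grasp -0.6 0.785 0 0.16303122012828286 [-0.62  0.38  0.27  2.31  1.6   0.53  2.26]
grasp -0.6 0.785 0 0.19701536970280165 [ 0.12  0.42 -0.53  2.27  1.68  0.81  2.33]
grasp -0.6 0.785 1 0.003608840155167506 [-1.3   0.69  1.07  2.33  1.5   0.08 -0.99]
grasp -0.6 0.785 1 0.08955137767521044 [-1.23  0.61  0.98  2.33  1.52  0.17 -0.98]
grasp -0.6 0.785 1 0.16573135270160444 [-0.56  0.37  0.21  2.3   1.6   0.56 -0.88]
grasp -0.6 0.785 1 0.19131711375604477 [-0.01  0.4  -0.39  2.28  1.66  0.75 -0.83]
grasp -0.6 0.785 1 0.19648477850553414 [ 0.11  0.42 -0.52  2.27  1.68  0.8  -0.81]
grasp -0.6 0.785 1 0.21335083037476243 [ 0.56  0.63 -1.04  2.26  1.79  1.08 -0.72]
grasp -0.6 0.785 1 0.0008905094149285198 [-1.49  1.56  1.54  2.33  4.46  0.79  1.91]
grasp -0.38 0.785 0 0.1360423748928632 [ 0.39  0.43 -0.73  2.33  1.94  0.72  2.38]
grasp -0.38 0.785 0 0.11819304917104656 [-0.03  0.34 -0.27  2.35  1.95  0.57  2.25]
grasp -0.38 0.785 0 0.14738098287567647 [ 0.74  0.65 -1.12  2.32  1.97  0.95  2.54]
grasp -0.38 0.785 0 0.07101943299935742 [-1.24  0.64  1.08  2.4   3.22  0.2   0.67]
grasp -0.38 0.7
[... 11278 characters left out ...]
7 0 0.13090441006067577 [-0.87  0.06  0.95  2.34 -1.23  0.24 -0.15]
up 0.22 0.7 0 0.08631732418039252 [ 0.33  0.08 -0.3   2.29 -1.    0.17 -0.37]
up 0.22 0.7 0 0.06132539890165449 [ 0.68  0.11 -0.66  2.28 -0.82  0.14 -0.53]
up 0.22 0.7 0 0.03058533882309554 [ 1.04  0.17 -1.03  2.27 -0.28  0.11 -1.02]
up 0.22 0.7 0 0.0002853031051892607 [ 1.37  0.42 -1.45  2.26  1.12  0.25 -2.29]
up 0.22 0.7 1 0.05411983406922162 [ 0.76  0.12 -0.75  2.28 -0.75  0.13  2.55]
up 0.22 0.7 1 9.964497915682102e-08 [-1.57 -0.33  1.54  2.35  0.87  0.17  1.06]
up 0.22 0.7 1 0.0005082092819632678 [-1.57 -0.38  1.52  2.35  1.02  0.22  0.93]
up 0.22 0.7 1 1.6265114985314355e-05 [ 1.37  0.42 -1.45  2.26  1.12  0.25  0.85]
```

```bash
cat > search2.py <<'E'
from plan import *
np.set_printoptions(precision=2,suppress=True,linewidth=170)
from multiprocessing import Pool
def job(a):
    part,delta,lean,k,seed=a;rng=np.random.default_rng(seed);r=[w+(k,) for w in route(delta,lean)]
    r[2]=(r[2][0]+[0,0,.03],)+r[2][1:]
    seq=[r[1],r[2]] if part=="g" else [r[5],r[4]]
    q0=ik(seq[0][0],hand(seq[0][1],lean)[k],rng.uniform(LO,HI),1e-4)
    if q0 is None: return None
    q,n=track(seq,q0,4)
    if q is None: return None
    if part=="h":
        b,n=track(r[5:],q0,3)
        if b is None: return None
        q=b[::-1]+q[1:]
    al=np.array(q);return (a,np.minimum(al-LO,HI-al).min(),q0,al[-1])
if __name__=="__main__":
    J=[(p,d,l,k,s) for p in"gh" for d in(-.5,0,.3,.5,.65) for l in(.785,.87) for k in(0,1) for s in range(24)]
    with Pool() as P: o=[x for x in P.map(job,J,4) if x]
    res=[]
    for g in o:
        for h in o:
            if g[0][0]=="g" and h[0][0]=="h" and g[0][1:4]==h[0][1:4]:
                t=np.linspace(0,1,21)[:,None];Q=g[3]*(1-t)+h[3]*t;p,ro=fk(FP,Q)
                # cast axis tilt along link
                R0=R.from_quat(hand(CY+g[0][1],g[0][2])[g[0][3]]);ax=(ro*R0.inv()).apply([0,0,1]);tilt=np.arccos(ax[:,2].clip(-1,1)).max()
                res.append((tilt,min(g[1],h[1]),p[:,2].min(),np.hypot(p[:,0],p[:,1]).min(),abs(h[3]-g[3]).max(),g[0],h[0][4],g[2],g[3],h[2],h[3]))
    res.sort(key=lambda x:x[0]-3*min(x[1],.1));seen={}
    for x in res:
        kk=x[5][1:4]
        if seen.setdefault(kk,0)<1: seen[kk]+=1;print(x[5],*[round(float(v),2) for v in x[:5]],*x[7:])
E
OMP_NUM_THREADS=1 python3 search2.py
```

```text
('g', 0.3, 0.87, 0, 21) 0.03 0.0 0.19 0.57 0.89 [-1.12  1.73  1.53  2.46  3.71  1.62 -0.08] [-1.24  0.63  1.54  2.44  4.26  0.86  0.37] [-0.33  0.6   1.3   2.09  4.68  1.31  0.53] [-0.35  0.69  1.49  2.19  4.68  1.51  0.63]
('g', 0.5, 0.87, 0, 4) 0.05 0.0 0.19 0.57 1.21 [-0.51  0.5   0.76  2.4   4.11  0.85  0.92] [-0.6   0.15  0.82  2.38  4.48  0.57  0.63] [-0.25  0.76  1.33  1.99  4.68  1.58  0.64] [-0.24  0.86  1.48  2.09  4.68  1.77  0.75]
('g', 0.5, 0.87, 1, 11) 0.05 0.0 0.19 0.57 1.23 [-0.43  0.46  0.66  2.4   4.11  0.8  -2.19] [-0.48  0.14  0.7   2.37  4.48  0.54 -2.51] [-0.25  0.79  1.35  1.99  4.66  1.61 -2.51] [-0.24  0.86  1.48  2.09  4.68  1.77 -2.39]
('g', 0.65, 0.785, 0, 20) 0.07 0.0 0.19 0.57 0.81 [ 1.26  0.77 -1.19  2.25  1.42  0.08 -1.99] [ 1.47  0.64 -1.45  2.22  0.39  0.24 -1.1 ] [ 1.72  0.93 -1.45  1.8   0.25  0.84 -0.47] [ 1.9   0.82 -1.45  1.91  0.08  0.86 -0.29]
('g', 0.65, 0.87, 0, 20) 0.08 0.0 0.19 0.57 0.79 [ 1.38  0.98 -1.3   2.27  1.87  0.18 -2.29] [ 1.5   0.7  -1.45  2.25  0.35  0.15 -1.01] [ 1.75  0.97 -1.45  1.82  0.19  0.81 -0.39] [ 1.92  0.88 -1.45  1.
[... 1785 characters left out ...]
 2.24 -1.16  0.56  0.13]
('g', 0.65, 0.785, 1, 16) 1.18 0.0 0.02 0.45 4.54 [ 1.26  0.77 -1.19  2.25  1.42  0.08  1.15] [ 1.47  0.64 -1.45  2.22  0.39  0.24  2.04] [ 0.09  0.45  0.78  1.88 -1.19  1.28 -2.58] [ 0.12  0.36  0.83  1.99 -1.12  1.29 -2.51]
('g', 0.3, 0.785, 0, 6) 1.52 0.08 0.15 0.48 5.55 [-0.02  0.31  0.07  2.39  3.7   0.39  1.22] [ 0.12  0.07 -0.07  2.35  4.47  0.19  0.44] [ 0.58  0.23  0.11  2.02 -1.1   0.79  0.26] [ 0.64  0.14  0.15  2.13 -1.08  0.85  0.34]
('g', 0.65, 0.87, 1, 16) 1.33 0.0 0.01 0.43 4.57 [ 1.41  1.06 -1.35  2.27  1.79  0.26  0.98] [ 1.5   0.7  -1.45  2.25  0.35  0.15  2.13] [ 0.16  0.46  0.73  1.89 -1.26  1.31 -2.51] [ 0.2   0.39  0.78  2.   -1.19  1.34 -2.44]
```

```bash
cat > mk.py <<'E'
from plan import *
np.set_printoptions(precision=3,suppress=True,linewidth=170)
D=.5;L=np.pi/4;k=0
y1=CY+D;y2=SY+D
g=np.r_[CAST,G];h=np.r_[SC,.3225+.02-.19+G];b=np.r_[back(SY,.075),0]
qg=ik(g,hand(y1,L)[k],np.array([1.32,.9,-1.32,2.3,1.99,.33,-2.63]))
up,n=track([(g,y1,L,k),(g+[0,0,.1],y1,L,k),(g+[0,0,.18],y1,L,k)],qg,5);print("up",n,up[-1],up[5])
ph,n=track([(h,y2,L,k),(h+b,y2,L,k)],ik(h,hand(y2,L)[k],np.array([1.76,.86,-1.45,1.88,.24,.7,-.59])),5);print("prehang",ph[0],ph[-1])
lo=h-[0,0,.08];dn,n=track([(h,y2,L,k),(lo,y2,L,k),(lo+np.r_[back(y2,.08),0.08],y2,L,k)],ph[0],5);print("down/retreat",n,dn and dn[5],dn and dn[-1])
for yr in(-.2,0,.2,.4,.6,.8,1.0):
    s=np.r_[SPOT,.03+G]
    r,n=track([(h+b,y2,L,k),(h+b+[-.02,.25,.05],(y2+yr)/2,L,k),(s+[0,0,.09],yr,L,k),(s,yr,L,k),(s+np.r_[back(yr,.06),.06],yr,L,k)],ph[-1],6)
    print("rack",yr,n,r and r[12],r and r[18])
v=np.array(read_qpos());u=up[-1]
t=np.linspace(0,1,11)[:,None];p,ro=fk(FP,v*(1-t)+u*t);print(np.c_[p,ro.apply([0,0,1])])
E
OMP_NUM_THREADS=2 python3 mk.py
```

```text
up 11 [ 1.622  0.052 -1.45   2.201 -0.988  0.443 -0.151] [ 1.448  0.544 -1.45   2.264  0.792  0.149 -1.683]
prehang [ 1.764  0.857 -1.45   1.881  0.238  0.703 -0.587] [ 1.95   0.737 -1.45   1.987 -0.     0.725 -0.339]
down/retreat 11 [ 1.704  0.938 -1.334  1.924  0.303  0.59  -0.551] [ 1.928  0.83  -1.45   1.908  0.126  0.78  -0.404]
rack -0.2 10 None None
rack 0 11 None None
rack 0.2 11 None None
rack 0.4 11 None None
rack 0.6 13 None None
rack 0.8 15 None None
rack 1.0 25 [ 0.815  0.336 -1.14   2.174 -0.776  0.321 -0.099] [ 0.734  0.598 -1.087  2.214 -0.717  0.086  0.011]
[[ 0.4   -0.286  0.32   0.705  0.051 -0.707]
 [ 0.422 -0.267  0.308  0.686  0.069 -0.724]
 [ 0.444 -0.246  0.296  0.67   0.088 -0.737]
 [ 0.465 -0.224  0.286  0.657  0.108 -0.746]
 [ 0.484 -0.199  0.277  0.646  0.13  -0.752]
 [ 0.503 -0.172  0.269  0.639  0.153 -0.754]
 [ 0.52  -0.143  0.265  0.635  0.178 -0.752]
 [ 0.536 -0.112  0.262  0.633  0.204 -0.746]
 [ 0.551 -0.079  0.263  0.635  0.231 -0.737]
 [ 0.564 -0.046  0.267  0.639  0.259 -0.724]
 [ 0.575 -0.011  0.274  0.646  0.288 -0.707]]
```

```bash
cat >> mk.py <<'E'
np.savez("q.npz",up=up,ph=ph,dn=dn)
E
sed -i '/^for yr/,/^    print("rack"/d;/^v=np/,/^t=np/d' mk.py; OMP_NUM_THREADS=2 python3 mk.py>/dev/null; python3 - <<'E'
from h import *
np.set_printoptions(precision=3,suppress=True)
q=np.load("q.npz")["up"];move_j(list(q[-1]))
T=camera_params("wrist");im=read_camera("wrist");np.save("w3.npy",T["camera_from_world"])
for n in["cast_eye","cast_grip","cast"]: print(n,[(round(d["confidence"],2),np.array(d["at"])) for d in tip_of("wrist",n)[:3]])
c=[.5746,-.0107];print("pred",proj("wrist",[[*c,.19],[*c,.09],[*c,0]]))
big=cv2.resize(im,None,fx=3,fy=3,interpolation=cv2.INTER_CUBIC)[:,:,::-1].copy();a=np.linspace(0,2*np.pi,60)
for yaw,col in((-.08,(0,0,255)),(.1,(0,255,0))):
    X=np.c_[c[0]-np.sin(yaw)*.018*np.cos(a),c[1]+np.cos(yaw)*.018*np.cos(a),.174+.018*np.sin(a)]
    cv2.polylines(big,[((proj("wrist",X)+.5)*3).astype(int).reshape(-1,1,2)],True,col,1)
for z in(.148,.06): cv2.polylines(big,[((proj("wrist",np.c_[c[0]+.018*np.cos(a),c[1]+.018*np.sin(a),z+0*a])+.5)*3).astype(int).reshape(-1,1,2)],True,(255,0,0),1)
u=((proj("wrist",[*c,.12])[0])*3).astype(int);x0=max(0,min(u[0]-400,736));y0=max(0,min(u[1]-300,552));print(x0,y0)
cv2.imwrite("pics/w3.png",big[y0:y0+600,x0:x0+800]);print(read_eef_pos(),read_time_s())
E
```

```text
cast_eye [(0.69, array([254.3, 287.8])), (0.45, array([254.5, 314.2]))]
cast_grip [(0.79, array([253.9, 307.7]))]
cast [(0.97, array([255. , 311.8]))]
pred [[254.7   290.657]
 [255.172 306.481]
 [255.405 314.205]]
365 552
[ 0.574 -0.012  0.274] 4.35
```

View pics/w3.png

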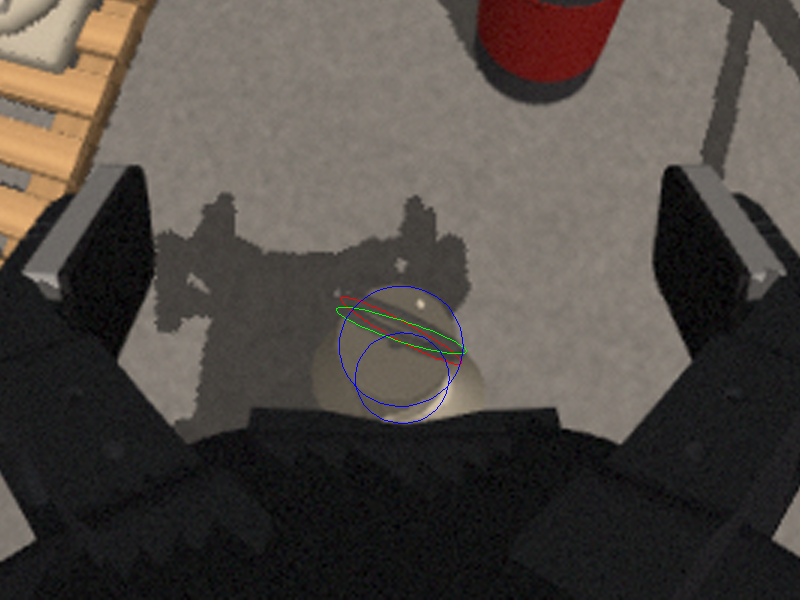

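The wrist view shows the cast centred between the fingers. The predicted ring (yaw -0.08) matches, and the shaft end is at about (400,345). I'll descend and grasp.

```bash
sed -i 's/CAST=np.array(\[.5746,-.0107\])/CAST=np.array([.5758,-.0102])/' plan.py; OMP_NUM_THREADS=2 python3 mk.py; python3 - <<'E'
from plan import *
np.set_printoptions(precision=3,suppress=True)
y1=CY+.5;g=np.r_[CAST,G];o=hand(y1)[0]
try: movel(list(g),o,speed=.08)
except MotionError as e:
    print("movel",e)
    q=np.load("q.npz")["up"]
    for x in q[::-1]: move_j(list(x))
print(read_eef_pos(),read_qpos(),read_time_s(),read_ft_force())
E
```

```text
up 11 [ 1.615  0.062 -1.45   2.199 -0.969  0.434 -0.167] [ 1.445  0.549 -1.45   2.262  0.82   0.152 -1.71 ]
prehang [ 1.764  0.857 -1.45   1.881  0.238  0.703 -0.587] [ 1.95   0.737 -1.45   1.987 -0.     0.725 -0.339]
down/retreat 11 [ 1.704  0.938 -1.334  1.924  0.303  0.59  -0.551] [ 1.928  0.83  -1.45   1.908  0.126  0.78  -0.404]
movel the arm cannot follow that straight line within its joint ranges
[ 0.576 -0.01   0.095] [ 1.313  0.897 -1.323  2.296  1.984  0.328 -2.627] 8.475 [0.501 0.355 0.414]
```

```bash
python3 - <<'E'
from plan import *
np.set_printoptions(precision=3,suppress=True)
f0=np.array(read_ft_force());move_gripper(.03,40);print("gap",read_finger_gap(),read_grasp_force(),read_ft_force()-f0)
q=np.load("q.npz")["up"]
for i in(1,2,3,4): move_j(list(q[i]))
pause(.3);a=[]
for _ in range(5): a.append(read_ft_force()-f0);pause(.05)
print(np.array(a).mean(0),read_finger_gap(),read_grasp_force(),read_eef_pos(),read_time_s())
im=read_camera("scene");cv2.imwrite("pics/s4.png",cv2.resize(im[60:340,110:430],(800,700-100))[:,:,::-1])
print([(d["confidence"],d["at"]) for d in tip_of("scene","cast_eye")[:4]])
p=read_eef_pos();print(proj("scene",[p[0],p[1],p[2]+.096]))
E
```

```text
gap 0.0351246151529148 41.397852301597595 [-4.79  -1.008  5.527]
[-0.287  0.243 -5.971] 0.034977799447980684 41.43121361732483 [ 0.576 -0.01   0.174] 10.7
[(0.6, [290.6, 183.4]), (0.29, [184.3, 142.6])]
[[291.331 184.431]]
```

View pics/s4.png

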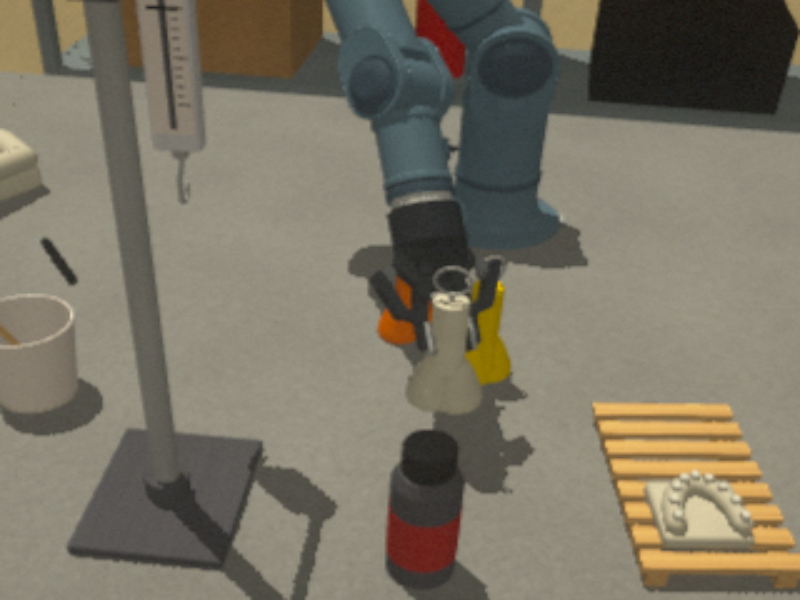

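```bash
python3 - <<'E'
from plan import *
np.set_printoptions(precision=3,suppress=True)
q=np.load("q.npz");move_j(list(q["ph"][-1]))
print(read_eef_pos(),read_time_s(),read_ft_force(),read_finger_gap())
p=np.array(read_eef_pos());eye=p+[0,0,.096];s=np.r_[SC,.3225]
out=[]
for c in("wrist","scene"):
    im=read_camera(c)
    for n in("cast_eye","hook_seat","hook_tip"): print(c,n,[(round(d["confidence"],2),np.array(d["at"])) for d in tip_of(c,n)[:3]])
    pr=proj(c,[eye,s,pose2([*SC,SY],[-.013,0,.3365])[0]]);print(pr)
    u=pr[:2].mean(0);big=cv2.resize(im,None,fx=4,fy=4,interpolation=cv2.INTER_CUBIC)[:,:,::-1].copy()
    for v,col in zip(pr,((0,0,255),(0,255,0),(255,0,0))): cv2.circle(big,tuple(((v+.5)*4).astype(int)),3,col,-1)
    x0=int(np.clip(u[0]*4-200,0,2048-400));y0=int(np.clip(u[1]*4-250,0,1536-500));out.append(big[y0:y0+500,x0:x0+400])
cv2.imwrite("pics/w5.png",np.hstack(out))
E
```

```text
[ 0.495 -0.276  0.246] 12.375 [-0.035  0.87  -6.024] 0.03486492170127103
wrist cast_eye [(0.95, array([261.6, 119.4]))]
wrist hook_seat []
wrist hook_tip [(0.82, array([347.2,  18.7]))]
[[257.204 120.75 ]
 [350.062  37.592]
 [348.153  19.505]]
scene cast_eye [(0.85, array([308.8, 180.5])), (0.83, array([187.8, 133. ])), (0.8, array([277.7, 163.2]))]
scene hook_seat [(0.56, array([183.7, 150.9]))]
scene hook_tip [(0.54, array([183.8, 143.1]))]
[[190.875 130.458]
 [183.657 151.937]
 [184.58  144.15 ]]
```

View pics/w5.png

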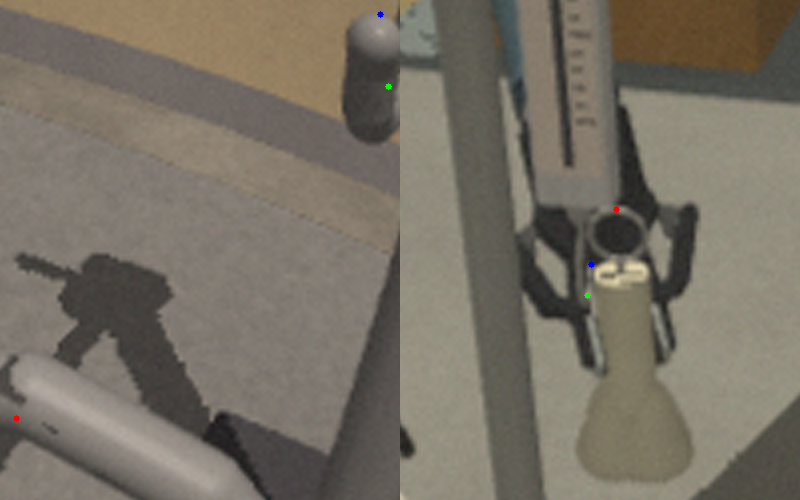

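The wrist view shows the hook tip within about 1 mm of the prediction. The scene view shows the ring top exactly on its prediction, with the ring 75 mm in front of the hook. I'll advance slowly while watching the force.

```bash
cat > ftm.py <<'E'
from plan import *
np.set_printoptions(precision=2,suppress=True)
def ft(n=6):
    a=[]
    for _ in range(n): a.append(read_ft_force());pause(.01)
    return np.mean(a,0)
def go(p,o,sp,q=None):
    try: movel(list(p),o,speed=sp);return True
    except MotionError as e:
        print("ME",e)
        if q is None: return False
        [move_j(list(x)) for x in q];return True
H=np.r_[SC,.3225+.02-.19+G];O=hand(SY+.5)[0]
E
python3 - <<'E'
from ftm import *
f0=ft();print(f0)
q=np.load("q.npz")["ph"]
for d,i in((.045,3),(.03,2),(.015,1),(0,0)):
    ok=go(H+np.r_[back(SY,d),0],O,.05,[q[i]]);f=ft();print(d,f-f0,read_eef_pos(),read_time_s())
    if abs(f-f0).max()>2: break
im=read_camera("scene");e=[(d["confidence"],d["at"]) for d in tip_of("scene","cast_eye")[:2]];print(e,proj("scene",[H+[0,0,.096]]))
w=read_camera("wrist")
cv2.imwrite("pics/s6.png",np.hstack([cv2.resize(im[90:215,135:235],(400,500),interpolation=cv2.INTER_CUBIC),cv2.resize(w[0:192],(400,300))[:, :].repeat(1,0) if 0 else cv2.resize(w[0:250,156:356],(400,500))])[:,:,::-1])
E
```

```text
[-0.43 -0.12 -5.73]
0.045 [0.39 0.2  0.06] [ 0.52 -0.27  0.25] 13.625
0.03 [0.31 0.39 0.08] [ 0.54 -0.27  0.25] 14.125
0.015 [ 0.22  0.11 -0.06] [ 0.55 -0.27  0.25] 14.625
0 [ 0.49 -0.24  0.11] [ 0.57 -0.27  0.25] 15.125
[(0.75, [181.5, 143.7]), (0.69, [308.2, 179.5])] [[183.03 144.5 ]]
```

View pics/s6.png

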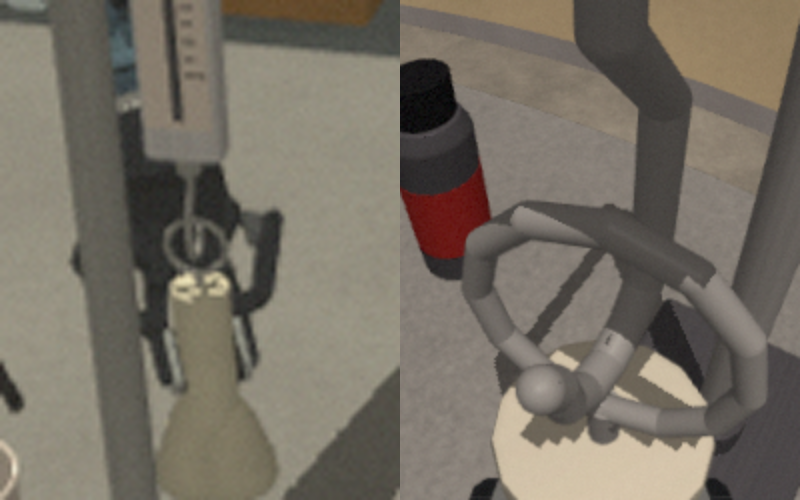

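The ring now surrounds the hook with its tip through the hole, and nothing touches yet. I'll lower it in steps, watching the load transfer.

```bash
python3 - <<'E'
from ftm import *
f0=ft(20);print("w",f0)
q=np.load("q.npz")["dn"]
D=[];F=[]
for d in(.015,.024,.034,.044,.054,.064,.074,.080):
    if not go(H-[0,0,d],O,.03): break
    pause(.15);f=ft(12);print(d,f-f0,f[2],read_finger_gap(),read_eef_pos()[2],read_time_s());D.append(d);F.append(f[2])
    if abs((f-f0)[:2]).max()>2.5 or f[2]>-.5: break
    if d>=.06 and (0-f[2])/80<.006: break
E
```

```text
w [-0.04  0.01 -5.82]
0.015 [0.14 0.02 0.1 ] -5.718558078450844 0.034887970608716096 0.2317437345913387 16.3417
0.024 [-0.64  0.1   0.65] -5.161964802148501 0.035092587176161316 0.222582019626129 17.0417
0.034 [-0.12  0.09  1.39] -4.4262038219036315 0.03489373531018424 0.2127056759003124 17.775
0.044 [-0.08 -0.26  2.33] -3.489706349756609 0.03521652040854706 0.2027014123525495 18.5083
0.054 [-0.02 -0.18  2.92] -2.8973889636890164 0.035009607042133094 0.19269952811326183 19.2417
0.064 [-0.23 -0.44  3.66] -2.154514277163593 0.035124097519055215 0.18269410817639084 19.975
0.074 [-0.11 -0.47  4.76] -1.0554055515037344 0.03499380469267204 0.17267701814899233 20.7083
0.08 [ 0.09 -0.61  5.23] -0.5908289530529104 0.0350512430868171 0.16662569885339404 21.3083
```

```bash
python3 - <<'E'
from ftm import *
print(go(H-[0,0,.0865],O,.02));pause(.2);f=ft(40);print(f,read_eef_pos(),read_time_s())
im=read_camera("scene");print([(d["confidence"],d["at"]) for d in tip_of("scene","hook_seat")[:2]])
T=.0865
if -.35<f[2]<.35: T+=np.clip(-f[2]/80-.0005,-.003,.003); go(H-[0,0,T],O,.02);pause(.2);print(T,ft(30))
E
```

```text
True
[ 0.13 -0.59 -0.18] [ 0.57 -0.27  0.16] 22.3167
[(0.45, [183.5, 176.9])]
0.08822148241645582 [ 0.48 -0.72 -0.08]
```

```bash
python3 - <<'E'
from ftm import *
T=.0882
for dx,dy in((0,-.002),(0,-.004),(.0015,-.004)):
    go(H+[dx,dy,-T],O,.02);pause(.2);print(dx,dy,ft(30),read_ft_torque())
im=read_camera("wrist");cv2.imwrite("pics/w7.png",cv2.resize(im,(800,600))[:,:,::-1]);print(read_time_s())
E
```

```text
0 -0.002 [-0.55  3.28 -0.03] [-0.18  0.68  0.53]
0 -0.004 [-0.79  5.07 -0.11] [-0.08  0.71  0.73]
0.0015 -0.004 [-3.26  5.12 -0.05] [-0.15  0.76  0.9 ]
25.2667
```

View pics/w7.png

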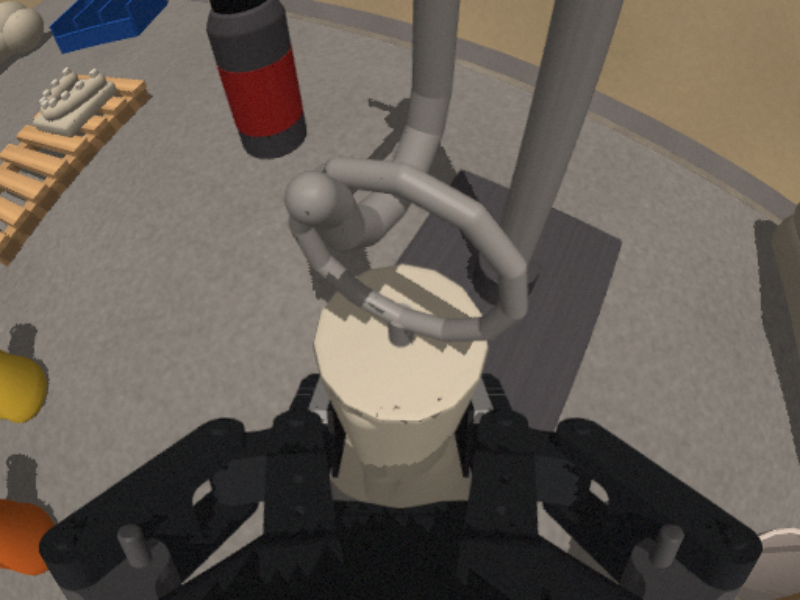

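```bash
python3 - <<'E'
from ftm import *
np.set_printoptions(precision=4,suppress=True)
p=np.array(read_eef_pos());eye=p+[0,0,.096];print("tcp",p)
im=cv2.imread("pics/w7.png")
for z in(.264,.268): print("tip ball centre at",z,ray("wrist",(313/1.5625-.2,196/1.5625-.2),z))
print("expected tip",pose2([*SC,SY],[-.013,0,.266]))
a=np.linspace(0,2*np.pi,13)
for yaw in(SY-.0,):
    X=np.c_[eye[0]-np.sin(yaw)*.018*np.cos(a),eye[1]+np.cos(yaw)*.018*np.cos(a),eye[2]-.016+.018*np.sin(a)]
    print("ring pred 800px",((proj("wrist",X)+.2)*1.5625).round(0).tolist())
E
```

```text
tcp [ 0.57   -0.2739  0.1573]
tip ball centre at 0.264 [ 0.557  -0.2736  0.264 ]
tip ball centre at 0.268 [ 0.5545 -0.2764  0.268 ]
expected tip [[ 0.5568 -0.2727  0.266 ]]
ring pred 800px [[300.0, 217.0], [303.0, 184.0], [336.0, 165.0], [399.0, 175.0], [468.0, 218.0], [510.0, 273.0], [513.0, 315.0], [487.0, 334.0], [446.0, 334.0], [400.0, 318.0], [356.0, 290.0], [321.0, 255.0], [300.0, 217.0]]
```

```bash
python3 - <<'E'
from ftm import *
T=.0882
for dx,dy in((0,.001),(0,-.0002)):
    go(H+[dx,dy,-T],O,.02);pause(.2);f=ft(30);print(dx,dy,f,read_ft_torque())
print(read_time_s())
E
```

```text
0 0.001 [-0.07 -2.78 -0.08] [-0.59  0.63 -0.36]
0 -0.0002 [ 0.08 -2.23  0.09] [-0.52  0.63 -0.38]
26.825
```

```bash
python3 - <<'E'
from ftm import *
T=.0882;dy=-.0002
for i in range(5):
    f=ft(20)
    if abs(f[1])<.4 and abs(f[0])<.4: break
    dy+=np.clip(f[1]/3000,-.0008,.0008);go(H+[0,dy,-T],O,.02);pause(.15);print(dy,ft(20))
print(read_time_s())
E
```

```text
-0.001 [ 0.07 -1.04  0.15]
-0.001144528252250087 [-0.42  0.57 -0.02]
-0.0008718837145758023 [-0.65  1.08 -0.19]
-0.0005120449298925492 [-0.96  0.69 -0.06]
-0.00033940107243557357 [-0.62  0.02 -0.24]
30.4917
```

```bash
python3 - <<'E'
from ftm import *
move_gripper(.060);print(read_finger_gap(),read_ft_force(),read_time_s())
for i in range(3):
    im=read_camera("wrist");print([(round(d["confidence"],2),np.array(d["at"])) for d in tip_of("wrist","cast_eye")[:1]]);
    if i<2: pause(.4)
cv2.imwrite("pics/w8.png",cv2.resize(im,(800,600))[:,:,::-1]);print(read_ft_force(),read_time_s())
E
```

```text
0.05974266233734857 [-0.2   0.12 -0.4 ] 30.8583
[(0.65, array([263.2, 124.4]))]
[(0.79, array([261.7, 123.7]))]
[(0.71, array([262.8, 120.8]))]
[-0.02 -0.17  1.05] 31.9583
```

View pics/w8.png

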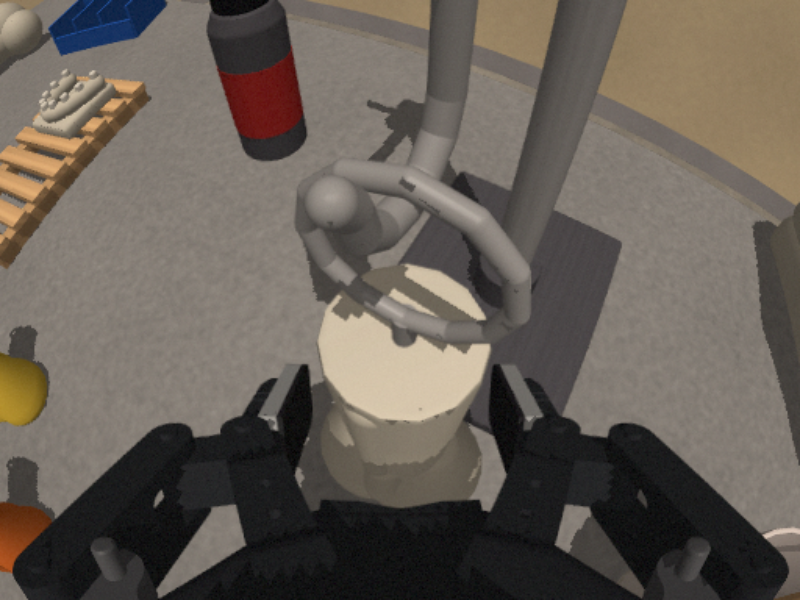

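The cast hangs free with about 12 mm of clearance on both sides. The hook tip is through the ring at (330,200). I'll wait until it's still.

```bash
python3 - <<'E'
from ftm import *
a=read_camera("wrist").astype(int)[90:280,180:350]
for i in range(6):
    pause(.35);b=read_camera("wrist").astype(int)[90:280,180:350];print(round(abs(a-b).mean(),2));a=b
print(read_time_s())
E
```

```text
2.18
2.04
2.04
2.04
2.04
2.03
34.4083
```

```bash
python3 - <<'E'
from ftm import *
f0=ft(10);p=np.array([*H[:2],0])+[0,-.0003,H[2]-.0882]
p=p+np.r_[.0005*np.array([.54,-.84]),0];go(p,O,.02)
move_gripper(.03,40);print("gap",read_finger_gap(),ft(10)-f0,read_time_s())
U=H+[0,0,.003]
for z in(.05,.025,0):
    go(U+[0,-.0003,-z],O,.035);f=ft(10);print(z,f-f0,read_time_s())
print(read_finger_gap(),read_eef_pos())
E
```

```text
gap 0.03483102622840144 [-0.68 -0.26  0.15] 35.1583
0.05 [ 0.16 -0.41 -3.24] 36.5667
0.025 [ 0.27 -0.17 -4.98] 37.5167
0 [-0.23 -0.24 -5.71] 38.4667
0.03486485555905314 [ 0.57 -0.27  0.25]
```

```bash
python3 - <<'E'
from ftm import *
U=H+[0,0,.0065];go(U,O,.03);f0=ft(10);print(f0)
for d in(.012,.024,.045,.085):
    ok=go(U+np.r_[back(SY,d),0],O,.05);f=ft(6);print(d,ok,f-f0,read_time_s())
    if abs(f-f0).max()>2: break
im=read_camera("scene");print([(d["confidence"],d["at"]) for d in tip_of("scene","hook_seat")[:1]]);print(read_qpos(),read_eef_pos())
E
```

```text
[ 0.22  0.12 -5.81]
0.012 True [-0.15  0.15  0.21] 39.2583
0.024 True [ 0.05 -0.01  0.38] 39.7
0.045 True [ 0.43 -0.02  0.28] 40.3167
0.085 True [-0.26 -0.34  0.19] 41.3167
[(0.47, [182.2, 152.7])]
[ 1.98  0.69 -1.45  1.99 -0.07  0.74 -0.28] [ 0.49 -0.28  0.25]
```

```bash
cat > rk.py <<'E'
from ftm import *
np.set_printoptions(precision=3,suppress=True,linewidth=170)
q0=np.array(read_qpos());p0=np.array(read_eef_pos());y2=SY+.5;L=np.pi/4;s=np.r_[SPOT,.03+G+.004]
print("spot scene/top",ray("scene",(383.9,264.9),.03),SPOT)
for yr in(.8,.9,1.0,1.1):
    r,n=track([(p0,y2,L,0),(p0+[.03,.25,.06],(y2+yr)/2,L,0),(s+[0,0,.08],yr,L,0),(s,yr,L,0),(s-[0,0,.006],yr,L,0),(s+np.r_[back(yr,.08),.08],yr,L,0)],q0,6)
    if r is None: print(yr,n);continue
    r=np.array(r);i=r[[3,6,9,12]];t=np.linspace(0,1,6)[:,None]
    pts=[fk(FP,a*(1-t)+b*t) for a,b in zip(np.r_[[q0],i],i)]
    R0=R.from_quat(O);print(yr,"maxj",abs(np.diff(r,axis=0)).max(),np.minimum(r-LO,HI-r).min(),r[12],r[18])
    for p,ro in pts: print(p[::2].tolist(), np.arccos((ro*R0.inv()).apply([0,0,1])[:,2]).max().round(2))
    np.savez("rk.npz",r=r,yr=yr,s=s);break
E
OMP_NUM_THREADS=2 python3 rk.py
```

```text
spot scene/top [0.543 0.247 0.03 ] [0.541 0.24 ]
0.8 15
0.9 18
1.0 maxj 0.20159473440081666 1.0746746548218056e-10 [ 0.825  0.365 -1.159  2.178 -0.731  0.296 -0.127] [ 0.741  0.59  -1.095  2.213 -0.675  0.093 -0.037]
[[0.4853383790472099, -0.27725989712300375, 0.2532036281973917], [0.49114398009196325, -0.22504952459807054, 0.26919242968346674], [0.4971561545374896, -0.17559679585969035, 0.2798159844068071]] 0.0
[[0.5003383790506045, -0.1522598971303403, 0.2832036281917477], [0.5033796298454101, -0.10193561436196093, 0.2948130245355535], [0.5104605979121427, -0.05206241320592688, 0.3070298870990316]] 0.02
[[0.5153383790533294, -0.027259897130101983, 0.31320362821313025], [0.5241800427891187, 0.02252748554182655, 0.2922248418423892], [0.5283434226357643, 0.07722684843876486, 0.2710585524757093]] 0.0
[[0.5281691895203127, 0.10637005143638444, 0.2606018140965492], [0.5379850912358322, 0.1550293628017906, 0.24550577454345837], [0.542042325384643, 0.21015761711550235, 0.22244754033840358]] nanrk.py:11: RuntimeWarning: invalid value encountered in arccos
  for p,ro in pts: print(p[::2].tolist(), np.arccos((ro*R0.inv()).apply([0,0,1])[:,2]).max().round(2))
```

```bash
python3 - <<'E'
from ftm import *
r=np.load("rk.npz")["r"]
for i in(3,6,9,12,15,18): move_j(list(r[i]))
pause(.15);f0=ft(15);print(f0,read_eef_pos(),read_time_s())
im=read_camera("scene");print([(round(d["confidence"],2),d["at"]) for d in tip_of("scene","cast")[:3]])
p=np.array(read_eef_pos());print(proj("scene",p-[0,0,.094]))
cv2.imwrite("pics/s9.png",cv2.resize(im[150:340,300:490],(600,600),interpolation=cv2.INTER_CUBIC)[:,:,::-1])
for i in range(19,25):
    move_j(list(r[i]));pause(.1);f=ft(10);print(i,f-f0,read_eef_pos()[2])
    if f[2]-f0[2]>1.5: break
print(read_time_s())
E
```

```text
[ 0.05  0.   -5.4 ] [0.54 0.24 0.13] 44.7333
[(0.97, [274.8, 215.2]), (0.9, [383.9, 265.8]), (0.57, [300.6, 232.3])]
[[381.35 262.61]]
19 [-0.    0.   -0.44] 0.1269202465001346
20 [-0.2  -0.25 -0.44] 0.1260104712323193
21 [-0.58 -0.34  3.16] 0.12543019280656983
46.1333
```

View pics/s9.png

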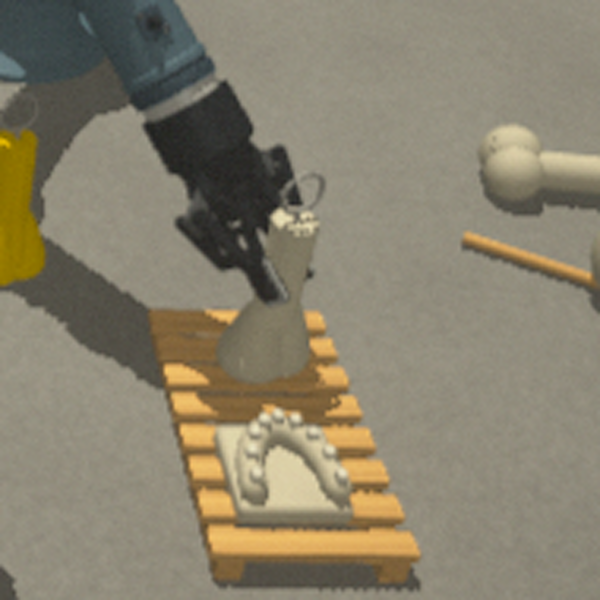

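The cast stands on the near half of the rack, clear of the jaw, with the slats taking load. I'll release and withdraw.

```bash
python3 - <<'E'
from ftm import *
z=np.load("rk.npz");r=z["r"];yr=float(z["yr"])
move_j(list(r[22]));pause(.1);print(ft(10))
move_gripper(.07);pause(.2)
p=np.array(read_eef_pos())
if not go(p+np.r_[back(yr,.07),.07],None,.08):
    for i in(25,26,28,30): move_j(list(r[i]))
pause(.3);print(read_eef_pos(),ft(5),read_time_s())
im=read_camera("scene");print([(round(d["confidence"],2),d["at"]) for d in tip_of("scene","cast")[:4]],[(round(d["confidence"],2),d["at"]) for d in tip_of("scene","cast_eye")[:4]])
c=r[18];q=fk(FP,c)[0][0];print(proj("scene",[[q[0],q[1],.03],[q[0],q[1],.22]]))
cv2.imwrite("pics/s10.png",cv2.resize(im[100:340,170:490],(800,600),interpolation=cv2.INTER_CUBIC)[:,:,::-1])
E
```

```text
[-4.25 -3.28  6.24]
[0.5  0.18 0.19] [-0.14  0.41  0.05] 48.925
[(0.97, [380.9, 268.3]), (0.62, [300.5, 232.1]), (0.55, [388.0, 301.7])] [(0.83, [396.7, 209.9]), (0.66, [274.7, 161.5]), (0.58, [308.8, 180.8])]
[[380.95 263.89]
 [395.7  206.09]]
```

View pics/s10.png

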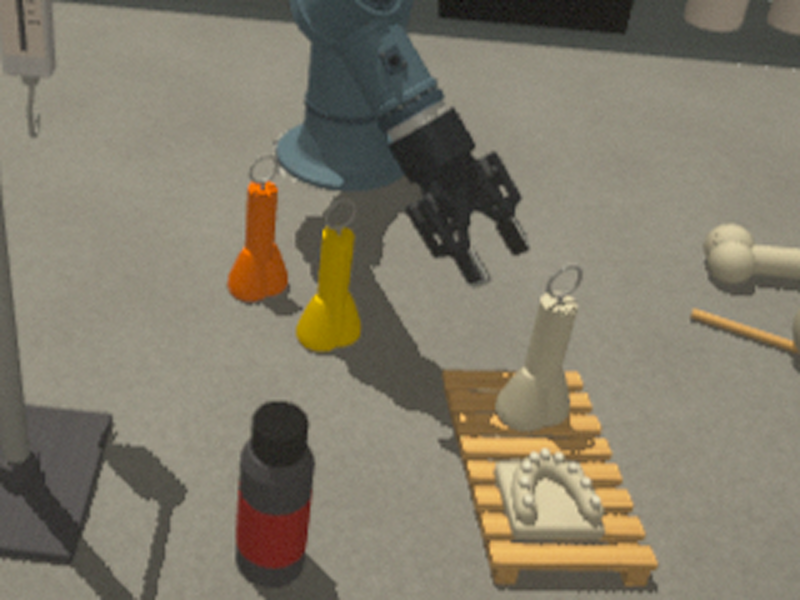

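```bash
python3 -c "
from bench import *
print(sign_off())"
```

```text
the job is handed in; nothing more can be done
None
```

The cast was weighed on the hook (about 5.7 N, roughly 0.58 kg), hung still for over 2 s, and now stands upright and released on the near half of the rack; the job was handed in after about 49 s of robot time, but sign-off gave no verdict.

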